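# Click-test the lid seals of sample tubs and quarantine the failed one

## Robot

A 7-joint arm with a two-finger parallel gripper is mounted at the origin on the work surface. World frame = base frame: x ahead of the robot, y to its left, z up, the work surface at z = 0. Lengths are in m, angles in rad, forces in N, time in s.
With the tool pointing down it reaches from about 0.4 to 0.85 m from the base axis. Payload 10.4 kg.
Tool frame: the origin (TCP) lies between the finger pads; the fingertips stand tcp_to_tips ahead of it and the grasp point (between the pads) lies 8 mm behind it (tcp_to_tips is the distance from the TCP to the fingertips, in m); z points along the fingers, y is the line along which they close (so a half turn about z gives the same grasp; the last joint's range is limited). The gripper opens to 85 mm and grips with 20 to 120 N. Pads are 22 mm wide; open, the fingers measure 114 mm over their backs; the gripper's body (76 mm by 85 mm) begins 54 mm behind the grasp point. The pads swing forward as they close: fully open they stand 13 mm farther back than shut.
Start: joints at [1.152, 0.332, -0.065, 1.46, 0.022, 1.35, -0.088], TCP at [0.241, -0.577, 0.242] pointing down, gripper open.
Joint ranges: [-2.6, 2.6], [-0.5, 2.12], [-1.47, 1.34], [0.16, 2.42], [-1.27, 4.41], [0.06, 2.06], [-2.6, 2.6]. Speed limits (rad/s): [2.22, 2.22, 2.79, 2.79, 3.14, 3.14, 3.14].

## Interface

Orientations are given as a unit quaternion [x, y, z, w].
In Python, from workcell import * gives the robot as it stands.
- The arm moves only by the tool apply_moves, never from a script. Its argument "rows" is a list of rows, each an object of numbers: "x", "y", "z": the shift along the tool's x, y, z in mm; "ax", "ay", "az": the turn, a rotation vector about the tool's x, y, z in degrees; "gripper": the closure, from 0 (fully open) to 1 (shut). A call has 1 to 5 rows; each row shifts and turns the commanded pose from where the row before left it, along the tool's axes as they then stand; what a row does not reach is not made up. A row lasts 1/12 s, in which the tool goes at most 41.7 mm and 7.16 degrees, less where a joint would pass 70% of its speed; a pose out of reach is approached as far as the arm can. A call with a gripper value outside its range is refused whole. The fingers move at their own pace and stop on an object; "newtons" is the grip in N (left out, the last holds). Time passes only in rows, so rows that do not move let the fingers close. It gives the time, the measured TCP pose, the force, the opening and the grip force at its end, in the units of the state.
- get_obs(): the state, without advancing time (a new reading comes with each control period).
- camera(name): name is "scene" or "top"; returns a dict with "color" (400x640x3 uint8, red, green, blue), "fov_y" (degrees; the focal length in pixels is half the picture's height over the tangent of half this angle, whatever the lens; pixels are square), "cx", "cy" (the principal point, pixels), "rvec" (rotation vector, rad) and "tvec" (3), from world to camera coordinates, as OpenCV has them. Camera axes: x right, y down, z forward; pixel columns grow to the right and rows downward; lengths in m; the calibration is good to about 2 mm. A picture is of the moment at which its call begins. There is no depth.
- hand_in(): hands the job in; it is judged then, once.
The state is a dict: "clock": time; "joint_pos": joint angles; "joint_velocities": joint speeds; "tau": joint torques, N m; "position": TCP position; "ee_rot": TCP orientation; "ft_force": force on the tool from outside, world axes, zero at the start; "torque": the same for the moment, N m; "grip_width": opening from 0.0 (shut) to 1.0 (fully open); "grasp_force": force on a finger pad.
Only numpy, scipy, OpenCV 4.12 (cv2) and the standard library are available. Lean on these libraries where they do the work, as an engineer would, in place of code of your own. Each camera call takes 0.05 s, during which the arm holds its last target. There are 200 camera calls.

## Task

One of the four green-lidded tubs has a failed lid: test them where they stand by pressing each button fully down and letting go (a sound one stays down, the failed one springs back up), and when the three sound ones are down press the failed one fully down once more to be sure. Then slide that tub, upright on the table, until it is wholly inside the red-taped bay; leave the sound tubs where they stand with their buttons down, and do not disturb the thermometer, the bottle or the spare lids.

Things in the scene. Friction and masses are not known exactly. Their poses are not given: they have to be found in the camera images.
- tub_a: one of four like tubs in a row: white, round, green lid; 90 mm across the lid (z 44 to 55 mm), 78 mm at the foot, 0.2 to 0.4 kg, too wide to grasp; at least 20 mm between neighbours. Origin at the centre of its underside, z up. In the middle of the lid a round push button, 34 mm across, its top 68 mm above the table when up, 58 mm when fully down
- button_a (a joint): lid button of tub_a: 0 = up (orange band 8 mm high shows below its white cap), 0.010 m = fully down (band hidden, cap 3 mm proud). Sound: goes down at about 3.5 N and its catch holds it where it was pressed to. Failed: plain spring, 4 N at the bottom, comes back up when let go. Exactly one of the four has failed; they look alike before pressing
- tub_b: one of four like tubs in a row: white, round, green lid; 90 mm across the lid (z 44 to 55 mm), 78 mm at the foot, 0.2 to 0.4 kg, too wide to grasp; at least 20 mm between neighbours. Origin at the centre of its underside, z up. In the middle of the lid a round push button, 34 mm across, its top 68 mm above the table when up, 58 mm when fully down
- button_b (a joint): lid button of tub_b: 0 = up (orange band 8 mm high shows below its white cap), 0.010 m = fully down (band hidden, cap 3 mm proud). Sound: goes down at about 3.5 N and its catch holds it where it was pressed to. Failed: plain spring, 4 N at the bottom, comes back up when let go. Exactly one of the four has failed; they look alike before pressing
- tub_c: one of four like tubs in a row: white, round, green lid; 90 mm across the lid (z 44 to 55 mm), 78 mm at the foot, 0.2 to 0.4 kg, too wide to grasp; at least 20 mm between neighbours. Origin at the centre of its underside, z up. In the middle of the lid a round push button, 34 mm across, its top 68 mm above the table when up, 58 mm when fully down
- button_c (a joint): lid button of tub_c: 0 = up (orange band 8 mm high shows below its white cap), 0.010 m = fully down (band hidden, cap 3 mm proud). Sound: goes down at about 3.5 N and its catch holds it where it was pressed to. Failed: plain spring, 4 N at the bottom, comes back up when let go. Exactly one of the four has failed; they look alike before pressing
- tub_d: one of four like tubs in a row: white, round, green lid; 90 mm across the lid (z 44 to 55 mm), 78 mm at the foot, 0.2 to 0.4 kg, too wide to grasp; at least 20 mm between neighbours. Origin at the centre of its underside, z up. In the middle of the lid a round push button, 34 mm across, its top 68 mm above the table when up, 58 mm when fully down
- button_d (a joint): lid button of tub_d: 0 = up (orange band 8 mm high shows below its white cap), 0.010 m = fully down (band hidden, cap 3 mm proud). Sound: goes down at about 3.5 N and its catch holds it where it was pressed to. Failed: plain spring, 4 N at the bottom, comes back up when let go. Exactly one of the four has failed; they look alike before pressing
- bay: quarantine bay: rectangle of red tape on the table, 240 mm along its y, 170 mm along its x over the outer edges, beyond the row of tubs; origin at its centre on the table, x away from the robot. A fixed red stop bar 25 mm high along its far side (near face 85 mm from the origin in +x); its other sides are open and level with the table
- thermometer: white probe thermometer lying on the table, 160 mm long, 18 mm high; bystander
- sanitiser: clear bottle with a blue cap, 60 mm across, 150 mm high; bystander
- lids: stack of three spare green lids without buttons, 92 mm across, 32 mm high; bystander
Things that resemble listed ones, but are neither listed nor needed, are in the scene too. Leave any brown look-alike of the tub_b alone. What is shaped like the tub_d but brown or pink is not meant.

How it is judged:
By the outcome, as a careful person would: the job done as asked, in the order asked, and still so for the second after the job is handed in, with the robot touching nothing.
It also fails if it takes over 67 s, if anything falls off the work surface, if the arm or the gripper's body presses on something with over 40 N, if the wrist force passes 120 N, or if a joint passes its speed limit or range.

## Working session

There is one attempt and no reset: what is moved stays moved. The work goes in short steps, Python scripts to look and compute and a tool call to move; the robot and the scene stay as the last step left them, time stands still between calls to the robot, and variables do not carry over. Pictures are saved under pics/ and viewed, at most 10 in all, crops included, and the job is handed in when it is done.

Besides the shell and the picture viewer there is one more tool, called after "Request:" as name([rows], argument=value, ...), one row to a line, values as JSON. apply_moves: Moves the arm, as the interface text tells. Its arguments: {"type":"object","properties":{"rows":{"type":"array","items":{"type":"object","properties":{"x":{"type":"number"},"y":{"type":"number"},"z":{"type":"number"},"ax":{"type":"number"},"ay":{"type":"number"},"az":{"type":"number"},"gripper":{"type":"number"}}}},"newtons":{"type":"number"}},"required":["rows"]}

```bash
ls; mkdir -p pics; cat > h.py <<'E'
from workcell import *
import numpy as np, cv2
from scipy.spatial.transform import Rotation as R
def ray(c,u,v,z):
    f=200/np.tan(np.radians(c['fov_y'])/2)
    d=np.array([(u-c['cx'])/f,(v-c['cy'])/f,1]); M=R.from_rotvec(np.ravel(c['rvec'])).as_matrix()
    o=-M.T@np.ravel(c['tvec']); d=M.T@d
    return o+d*(z-o[2])/d[2]
def proj(c,p):
    f=200/np.tan(np.radians(c['fov_y'])/2)
    q=R.from_rotvec(np.ravel(c['rvec'])).as_matrix()@np.array(p)+np.ravel(c['tvec'])
    return c['cx']+f*q[0]/q[2],c['cy']+f*q[1]/q[2]
def save(c,n): cv2.imwrite('pics/'+n,c['color'][:,:,::-1])
E
python3 - <<'E'
from h import *
o=get_obs(); print(o)
try: print('tips',tcp_to_tips)
except Exception as e: print(e)
for n in('scene','top'):
    c=camera(n); save(c,n+'0.png'); print(n,c['fov_y'],c['rvec'],c['tvec'])
    hsv=cv2.cvtColor(c['color'],cv2.COLOR_RGB2HSV)
    for name,lo,hi,z in (('green',(40,80,50),(85,255,255),.055),('orange',(8,150,150),(20,255,255),.06)):
        m=cv2.inRange(hsv,lo,hi); k,l,s,ce=cv2.connectedComponentsWithStats(m)
        for i in range(1,k):
            if s[i,4]>20: print(name,s[i],ce[i].round(1),ray(c,*ce[i],z).round(3))
E
```

```text
pics
{'clock': 0.0, 'joint_pos': array([ 1.1524315 ,  0.33286406, -0.06469469,  1.4609488 ,  0.02160404,
        1.34991566, -0.08847157]), 'joint_velocities': array([ 3.16274330e-04,  1.33863603e-03, -8.14337556e-04, -7.98986189e-04,
        8.04016982e-04,  9.12308772e-05, -2.08853940e-03]), 'tau': array([ 8.18339340e-04, -6.25458741e+01,  4.96868638e-02, -3.91610670e+01,
        1.62232609e-02,  9.98530712e-03, -5.74122441e-05]), 'position': array([ 0.24079509, -0.57635259,  0.24151722]), 'ee_rot': array([ 9.80480358e-01,  1.96615739e-01, -1.77548249e-04, -6.97887106e-04]), 'ft_force': array([-0.21033363,  0.5586841 ,  0.03790598]), 'torque': array([-0.04896619, -0.00752219, -0.04731248]), 'grasp_force': 0.0, 'grip_width': 0.9976647380247384}
tips 0.011
scene 53.25188612439244 [ 0.73574728  2.58843343 -1.15772107] [ 0.45676391 -0.14050651  1.26916638]
green [217 140  29  23 548] [230.8 150.9] [ 0.622 -0.344  0.055]
green [273 155  30  20 359] [287.7 165.8] [ 0.512 -0.185  0.055]
green [290 179  32  27 484] [305.1 192.5] [ 0.529 -0.056  0.055]
green [313 207  41  28 632] [331.1 221
[... 542 characters left out ...]
[ 47.9 200.8] [0.501 0.678 0.055]
green [267 180  34  36 760] [283.3 197.1] [0.525 0.068 0.055]
green [317 183  34  34 753] [332.8 199. ] [ 0.523 -0.063  0.055]
green [216 185  37  34 766] [233.9 202.4] [0.508 0.197 0.055]
green [366 190  35  34 750] [382.7 207.2] [ 0.504 -0.195  0.055]
green [   2  241   83   42 2685] [ 43.3 261.8] [0.344 0.675 0.055]
orange [ 21  46  17 103 900] [ 30.  103.1] [0.761 0.747 0.06 ]
orange [     0     48    600    352 110406] [291.3 238.7] [0.415 0.044 0.06 ]
orange [ 247  117   81   55 4123] [286.6 143.7] [0.668 0.063 0.06 ]
orange [ 379  332  224   68 7136] [496.7 375.1] [ 0.082 -0.484  0.06 ]
orange [431 353  13   4  22] [437.5 354.1] [ 0.131 -0.334  0.06 ]
```

View pics/top0.png

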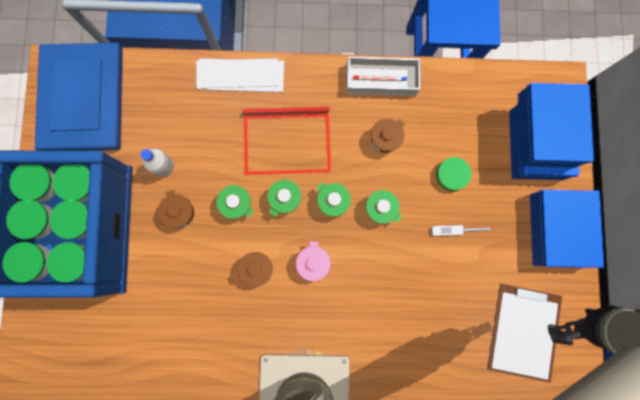

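View pics/scene0.png

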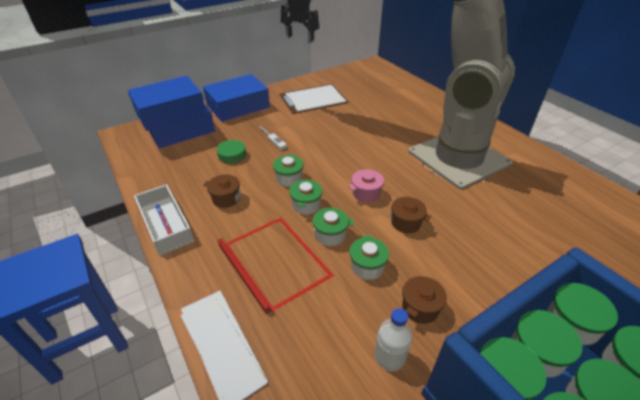

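Four white-capped green tubs stand in a row, in the top view at about (234,202), (284,197), (334,200) and (382,207). The brown and pink look-alikes are at (174,211), (253,270), (313,263) and (387,135). The capless green lid stack is at (454,174) and the bay spans (245–330, 110–173). I'll measure the caps and bay, and confirm with an enlarged crop.

```bash
python3 - <<'E'
from h import *
for n in('scene','top'):
    c=camera(n); hsv=cv2.cvtColor(c['color'],cv2.COLOR_RGB2HSV)
    g=cv2.inRange(hsv,(40,80,50),(85,255,255)); w=cv2.inRange(hsv,(0,0,165),(180,70,255))
    k,l,s,ce=cv2.connectedComponentsWithStats(w)
    for i in range(1,k):
        x,y,ww,h,a=s[i]
        if 30<a<400:
            ring=cv2.dilate((l==i).astype(np.uint8),np.ones((9,9)))>0
            if (g[ring]>0).mean()>.25: print(n,'cap',s[i],ce[i].round(1),ray(c,*ce[i],.068 if n=='top' else .066).round(4))
    r=cv2.inRange(hsv,(0,170,90),(4,255,255))|cv2.inRange(hsv,(174,170,90),(180,255,255))
    k,l,s,ce=cv2.connectedComponentsWithStats(r)
    for i in range(1,k):
        if s[i,4]>150:
            pts=np.argwhere(l==i)[:,::-1]; hull=cv2.convexHull(pts.astype(np.int32))
            ap=cv2.approxPolyDP(hull,6,True)[:,0]
            print(n,'red',s[i],[(tuple(p.tolist()),ray(c,*p,0)[:2].round(3).tolist()) for p in ap])
    if n=='top': t=cv2.resize(c['color'][100:235,205:415],None,fx=3.8,fy=3.8,interpolation=cv2.INTER_CUBIC); cv2.imwrite('pics/crop1.png',t[:,:,::-1])
E
```

```text
scene cap [282 156  12   8  66] [287.2 159.6] [ 0.5052 -0.1992  0.066 ]
scene cap [299 182  13   8  85] [305.2 185.5] [ 0.521  -0.0697  0.066 ]
scene cap [324 211  14  10 107] [330.4 215.3] [0.5267 0.0625 0.066 ]
scene cap [362 242  15  11 135] [369.3 246.9] [0.5087 0.1959 0.066 ]
scene red [ 219  219  113   92 1029] [((331, 276), [0.598, 0.177]), ((270, 310), [0.76, 0.183]), ((219, 240), [0.778, -0.069]), ((281, 219), [0.608, -0.053])]
top cap [277 189  14  13 148] [283.8 195. ] [0.5286 0.0661 0.068 ]
top cap [327 192  14  14 150] [334.  198.3] [ 0.5227 -0.0654  0.068 ]
top cap [225 194  15  14 158] [232.3 200.7] [0.5106 0.1993 0.068 ]
top cap [377 199  14  14 147] [383.4 205.6] [ 0.5065 -0.195   0.068 ]
top red [243 107  87  67 889] [((329, 170), [0.611, -0.054]), ((246, 173), [0.597, 0.175]), ((243, 111), [0.774, 0.191]), ((326, 107), [0.793, -0.043])]
```

View pics/crop1.png

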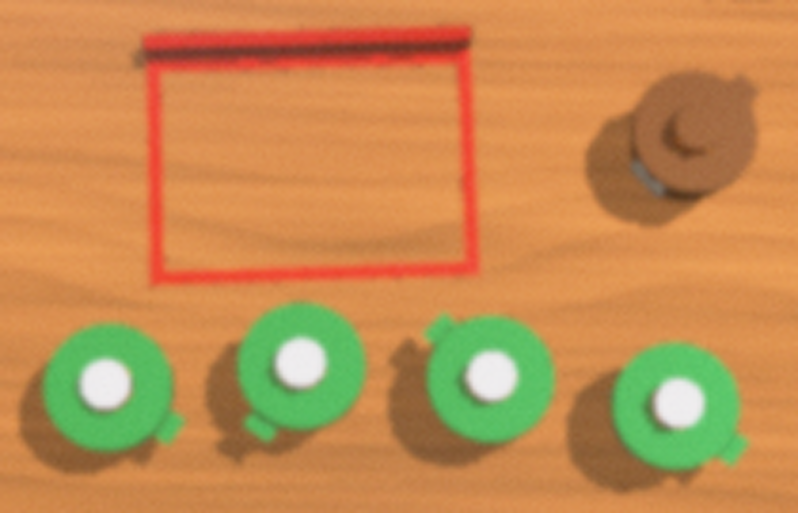

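The crop confirms it: the four tubs with green lids and white caps are the right ones, and the brown one at crop (695,130) is a look-alike. I'll yaw the tool to world axes with the fingers shut, then go above tub 4 at (0.506, -0.197).

Request:
apply_moves([
  {"az": 5.7,"z": 15,"gripper": 1},
  {"az": 5.7,"z": 15,"gripper": 1},
  {"az": 5.7,"z": 15,"gripper": 1},
  {"az": 5.6,"z": 15,"gripper": 1},
  {"x": 22,"y": -31,"gripper": 1},
], newtons=20)

```text
invalid input at $.rows[0]: expected keys x, y, z, ax, ay, az, gripper
```

Request:
apply_moves([
  {"x": 22,"y": -31},
  {"x": 22,"y": -31},
  {"x": 22,"y": -31},
  {"x": 22,"y": -31},
  {"x": 22,"y": -31},
])

```text
invalid input at $.rows[0]: expected keys x, y, z, ax, ay, az, gripper
```

Request:
apply_moves([
  {"x": 22,"y": -31},
  {"x": 22,"y": -31},
  {"x": 22,"y": -31},
  {"x": 22,"y": -31},
  {"x": 22,"y": -31},
])

```text
invalid input at $.rows[0]: expected keys x, y, z, ax, ay, az, gripper
```

Request:
apply_moves([
  {"x": 22,"y": -38},
  {},
  {},
])

```text
invalid input at $.rows[0]: expected keys x, y, z, ax, ay, az, gripper
```

All keys are required.

Request:
apply_moves([
  {"x": 0,"y": 0,"z": 15,"ax": 0,"ay": 0,"az": 5.7,"gripper": 1},
  {"x": 0,"y": 0,"z": 15,"ax": 0,"ay": 0,"az": 5.7,"gripper": 1},
  {"x": 0,"y": 0,"z": 15,"ax": 0,"ay": 0,"az": 5.7,"gripper": 1},
  {"x": 0,"y": 0,"z": 15,"ax": 0,"ay": 0,"az": 5.6,"gripper": 1},
  {"x": 22,"y": -31,"z": 0,"ax": 0,"ay": 0,"az": 0,"gripper": 1},
], newtons=20)

```text
clock: 0.62
position: [0.2565, -0.5487, 0.1784]
ee_rot: [1.0, -0.008, -0.003, -0.001]
ft_force: [-0.4, 0.6, -0.4]
grip_width: 0.3
grasp_force: 0.0
```

Request:
apply_moves([
  {"x": 22,"y": -31,"z": 0,"ax": 0,"ay": 0,"az": 0,"gripper": 1},
  {"x": 22,"y": -31,"z": 0,"ax": 0,"ay": 0,"az": 0,"gripper": 1},
  {"x": 22,"y": -31,"z": 0,"ax": 0,"ay": 0,"az": 0,"gripper": 1},
  {"x": 22,"y": -31,"z": 0,"ax": 0,"ay": 0,"az": 0,"gripper": 1},
  {"x": 22,"y": -31,"z": 0,"ax": 0,"ay": 0,"az": 0,"gripper": 1},
])

```text
clock: 1.03
position: [0.3737, -0.3891, 0.1823]
ee_rot: [1.0, -0.0, -0.0, 0.0]
ft_force: [0.7, 0.2, -0.1]
grip_width: 0.001
grasp_force: 0.0
```

Request:
apply_moves([
  {"x": 22,"y": -31,"z": 0,"ax": 0,"ay": 0,"az": 0,"gripper": 1},
  {"x": 22,"y": -31,"z": 0,"ax": 0,"ay": 0,"az": 0,"gripper": 1},
  {"x": 22,"y": -31,"z": 0,"ax": 0,"ay": 0,"az": 0,"gripper": 1},
  {"x": 22,"y": -31,"z": 0,"ax": 0,"ay": 0,"az": 0,"gripper": 1},
  {"x": 22,"y": -31,"z": 0,"ax": 0,"ay": 0,"az": 0,"gripper": 1},
])

```text
clock: 1.45
position: [0.4838, -0.2341, 0.1824]
ee_rot: [1.0, -0.0, 0.0, 0.0]
ft_force: [-0.1, -0.8, -1.0]
grip_width: -0.001
grasp_force: 0.0
```

Request:
apply_moves([
  {"x": 22,"y": -38,"z": 0,"ax": 0,"ay": 0,"az": 0,"gripper": 1},
  {"x": 0,"y": 0,"z": 0,"ax": 0,"ay": 0,"az": 0,"gripper": 1},
  {"x": 0,"y": 0,"z": 0,"ax": 0,"ay": 0,"az": 0,"gripper": 1},
])

```text
clock: 1.7
position: [0.5051, -0.197, 0.1822]
ee_rot: [1.0, 0.002, 0.0, -0.0]
ft_force: [-0.7, -0.3, -0.3]
grip_width: -0.003
grasp_force: 0.0
```

Request:
apply_moves([
  {"x": 0,"y": 0,"z": 36,"ax": 0,"ay": 0,"az": 0,"gripper": 1},
  {"x": 0,"y": 0,"z": 36,"ax": 0,"ay": 0,"az": 0,"gripper": 1},
  {"x": 0,"y": 0,"z": 24,"ax": 0,"ay": 0,"az": 0,"gripper": 1},
  {"x": 0,"y": 0,"z": 5,"ax": 0,"ay": 0,"az": 0,"gripper": 1},
  {"x": 0,"y": 0,"z": 5,"ax": 0,"ay": 0,"az": 0,"gripper": 1},
])

```text
clock: 2.12
position: [0.5028, -0.2007, 0.0758]
ee_rot: [1.0, -0.001, -0.001, -0.0]
ft_force: [-2.5, 0.6, 3.9]
grip_width: 0.001
grasp_force: 1.7
```

Request:
apply_moves([
  {"x": 0,"y": 0,"z": 3,"ax": 0,"ay": 0,"az": 0,"gripper": 1},
  {"x": 0,"y": 0,"z": 3,"ax": 0,"ay": 0,"az": 0,"gripper": 1},
  {"x": 0,"y": 0,"z": 0,"ax": 0,"ay": 0,"az": 0,"gripper": 1},
])

```text
clock: 2.37
position: [0.5047, -0.2005, 0.0713]
ee_rot: [1.0, -0.0, 0.001, 0.001]
ft_force: [0.3, -0.2, 0.3]
grip_width: -0.004
grasp_force: 0.0
```

Request:
apply_moves([
  {"x": 0,"y": 0,"z": 2,"ax": 0,"ay": 0,"az": 0,"gripper": 1},
  {"x": 0,"y": 0,"z": 1,"ax": 0,"ay": 0,"az": 0,"gripper": 1},
  {"x": 0,"y": 0,"z": 0,"ax": 0,"ay": 0,"az": 0,"gripper": 1},
])

```text
clock: 2.62
position: [0.5049, -0.2004, 0.0691]
ee_rot: [1.0, -0.0, 0.001, 0.001]
ft_force: [-3.7, -0.8, 11.8]
grip_width: -0.0
grasp_force: 6.2
```

Request:
apply_moves([
  {"x": 0,"y": 0,"z": 1,"ax": 0,"ay": 0,"az": 0,"gripper": 1},
  {"x": 0,"y": 0,"z": 0,"ax": 0,"ay": 0,"az": 0,"gripper": 1},
])

```text
clock: 2.78
position: [0.505, -0.2004, 0.0689]
ee_rot: [1.0, -0.0, 0.001, 0.001]
ft_force: [-7.7, 1.3, 22.3]
grip_width: -0.001
grasp_force: 11.2
```

Request:
apply_moves([
  {"x": 0,"y": 0,"z": -20,"ax": 0,"ay": 0,"az": 0,"gripper": 1},
  {"x": 0,"y": 0,"z": -25,"ax": 0,"ay": 0,"az": 0,"gripper": 1},
  {"x": 4,"y": -33,"z": 0,"ax": 0,"ay": 0,"az": 0,"gripper": 1},
  {"x": 4,"y": -33,"z": 0,"ax": 0,"ay": 0,"az": 0,"gripper": 1},
  {"x": 4,"y": -33,"z": 0,"ax": 0,"ay": 0,"az": 0,"gripper": 1},
])

```text
clock: 3.2
position: [0.5167, -0.0997, 0.1123]
ee_rot: [1.0, -0.001, 0.001, 0.0]
ft_force: [0.2, 0.8, 0.2]
grip_width: -0.0
grasp_force: 0.0
```

Request:
apply_moves([
  {"x": 5,"y": -33,"z": 0,"ax": 0,"ay": 0,"az": 0,"gripper": 1},
  {"x": 0,"y": 0,"z": 0,"ax": 0,"ay": 0,"az": 0,"gripper": 1},
  {"x": 0,"y": 0,"z": 0,"ax": 0,"ay": 0,"az": 0,"gripper": 1},
])

```text
clock: 3.45
position: [0.5217, -0.0653, 0.1118]
ee_rot: [1.0, 0.002, 0.001, -0.0]
ft_force: [0.2, -0.9, 0.8]
grip_width: 0.004
grasp_force: 0.0
```

Request:
apply_moves([
  {"x": 0,"y": 0,"z": 20,"ax": 0,"ay": 0,"az": 0,"gripper": 1},
  {"x": 0,"y": 0,"z": 13,"ax": 0,"ay": 0,"az": 0,"gripper": 1},
  {"x": 0,"y": 0,"z": 5,"ax": 0,"ay": 0,"az": 0,"gripper": 1},
  {"x": 0,"y": 0,"z": 4,"ax": 0,"ay": 0,"az": 0,"gripper": 1},
  {"x": 0,"y": 0,"z": 2,"ax": 0,"ay": 0,"az": 0,"gripper": 1},
])

```text
clock: 3.87
position: [0.5211, -0.0689, 0.0688]
ee_rot: [1.0, -0.001, -0.0, 0.001]
ft_force: [-15.1, -0.6, 37.8]
grip_width: 0.003
grasp_force: 18.8
```

Request:
apply_moves([
  {"x": 0,"y": 0,"z": 1,"ax": 0,"ay": 0,"az": 0,"gripper": 1},
  {"x": 0,"y": 0,"z": 0,"ax": 0,"ay": 0,"az": 0,"gripper": 1},
  {"x": 0,"y": 0,"z": 0,"ax": 0,"ay": 0,"az": 0,"gripper": 1},
])

```text
clock: 4.12
position: [0.521, -0.0689, 0.0689]
ee_rot: [1.0, -0.001, -0.0, 0.001]
ft_force: [-13.9, -1.1, 27.7]
grip_width: 0.0
grasp_force: 13.7
```

Request:
apply_moves([
  {"x": 0,"y": 0,"z": -20,"ax": 0,"ay": 0,"az": 0,"gripper": 1},
  {"x": 0,"y": 0,"z": -25,"ax": 0,"ay": 0,"az": 0,"gripper": 1},
  {"x": 2,"y": -33,"z": 0,"ax": 0,"ay": 0,"az": 0,"gripper": 1},
  {"x": 2,"y": -33,"z": 0,"ax": 0,"ay": 0,"az": 0,"gripper": 1},
  {"x": 1,"y": -33,"z": 0,"ax": 0,"ay": 0,"az": 0,"gripper": 1},
])

```text
clock: 4.53
position: [0.5268, 0.0314, 0.1125]
ee_rot: [1.0, -0.001, 0.001, 0.0]
ft_force: [0.1, 0.2, 0.8]
grip_width: -0.001
grasp_force: 0.0
```

Request:
apply_moves([
  {"x": 1,"y": -33,"z": 0,"ax": 0,"ay": 0,"az": 0,"gripper": 1},
  {"x": 0,"y": 0,"z": 0,"ax": 0,"ay": 0,"az": 0,"gripper": 1},
  {"x": 0,"y": 0,"z": 0,"ax": 0,"ay": 0,"az": 0,"gripper": 1},
])

```text
clock: 4.78
position: [0.5272, 0.066, 0.1119]
ee_rot: [1.0, 0.001, 0.0, -0.0]
ft_force: [0.6, -2.2, 0.0]
grip_width: 0.003
grasp_force: 0.0
```

Request:
apply_moves([
  {"x": 0,"y": 0,"z": 20,"ax": 0,"ay": 0,"az": 0,"gripper": 1},
  {"x": 0,"y": 0,"z": 13,"ax": 0,"ay": 0,"az": 0,"gripper": 1},
  {"x": 0,"y": 0,"z": 5,"ax": 0,"ay": 0,"az": 0,"gripper": 1},
  {"x": 0,"y": 0,"z": 4,"ax": 0,"ay": 0,"az": 0,"gripper": 1},
  {"x": 0,"y": 0,"z": 2,"ax": 0,"ay": 0,"az": 0,"gripper": 1},
])

```text
clock: 5.2
position: [0.5273, 0.0626, 0.0688]
ee_rot: [1.0, -0.001, -0.0, 0.001]
ft_force: [-15.2, -5.6, 37.7]
grip_width: -0.002
grasp_force: 18.8
```

Request:
apply_moves([
  {"x": 0,"y": 0,"z": 0,"ax": 0,"ay": 0,"az": 0,"gripper": 1},
  {"x": 0,"y": 0,"z": 0,"ax": 0,"ay": 0,"az": 0,"gripper": 1},
])

```text
clock: 5.37
position: [0.5272, 0.0625, 0.069]
ee_rot: [1.0, -0.001, -0.0, 0.001]
ft_force: [-8.2, -3.7, 16.1]
grip_width: 0.002
grasp_force: 8.3
```

T1 next, at (0.5097, 0.1976), which is dx -17, dy +135.

Request:
apply_moves([
  {"x": 0,"y": 0,"z": -20,"ax": 0,"ay": 0,"az": 0,"gripper": 1},
  {"x": 0,"y": 0,"z": -25,"ax": 0,"ay": 0,"az": 0,"gripper": 1},
  {"x": -5,"y": -34,"z": 0,"ax": 0,"ay": 0,"az": 0,"gripper": 1},
  {"x": -4,"y": -34,"z": 0,"ax": 0,"ay": 0,"az": 0,"gripper": 1},
  {"x": -4,"y": -34,"z": 0,"ax": 0,"ay": 0,"az": 0,"gripper": 1},
])

```text
clock: 5.78
position: [0.5147, 0.1663, 0.1135]
ee_rot: [1.0, -0.002, 0.001, 0.0]
ft_force: [-0.5, 1.3, -0.6]
grip_width: 0.002
grasp_force: 0.0
```

Request:
apply_moves([
  {"x": -4,"y": -33,"z": 0,"ax": 0,"ay": 0,"az": 0,"gripper": 1},
  {"x": 0,"y": 0,"z": 0,"ax": 0,"ay": 0,"az": 0,"gripper": 1},
  {"x": 0,"y": 0,"z": 0,"ax": 0,"ay": 0,"az": 0,"gripper": 1},
])

```text
clock: 6.03
position: [0.5099, 0.2009, 0.1129]
ee_rot: [1.0, 0.001, 0.0, -0.0]
ft_force: [0.3, -0.1, -1.0]
grip_width: 0.001
grasp_force: 0.0
```

Request:
apply_moves([
  {"x": 0,"y": 0,"z": 20,"ax": 0,"ay": 0,"az": 0,"gripper": 1},
  {"x": 0,"y": 0,"z": 13,"ax": 0,"ay": 0,"az": 0,"gripper": 1},
  {"x": 0,"y": 0,"z": 5,"ax": 0,"ay": 0,"az": 0,"gripper": 1},
  {"x": 0,"y": 0,"z": 4,"ax": 0,"ay": 0,"az": 0,"gripper": 1},
  {"x": 0,"y": 0,"z": 2,"ax": 0,"ay": 0,"az": 0,"gripper": 1},
])

```text
clock: 6.45
position: [0.5103, 0.1977, 0.0686]
ee_rot: [1.0, -0.001, -0.0, 0.001]
ft_force: [-9.1, -8.3, 24.9]
grip_width: -0.004
grasp_force: 12.2
```

Request:
apply_moves([
  {"x": 0,"y": 0,"z": 0,"ax": 0,"ay": 0,"az": 0,"gripper": 1},
  {"x": 0,"y": 0,"z": 0,"ax": 0,"ay": 0,"az": 0,"gripper": 1},
])

```text
clock: 6.62
position: [0.5103, 0.1978, 0.0691]
ee_rot: [1.0, -0.001, -0.0, 0.001]
ft_force: [-5.2, -4.8, 10.1]
grip_width: 0.003
grasp_force: 4.6
```

Request:
apply_moves([
  {"x": 0,"y": 0,"z": -20,"ax": 0,"ay": 0,"az": 0,"gripper": 1},
  {"x": 0,"y": 0,"z": -25,"ax": 0,"ay": 0,"az": 0,"gripper": 1},
  {"x": -30,"y": 0,"z": -20,"ax": 0,"ay": 0,"az": 0,"gripper": 1},
  {"x": -35,"y": 0,"z": -20,"ax": 0,"ay": 0,"az": 0,"gripper": 1},
  {"x": -35,"y": 0,"z": 0,"ax": 0,"ay": 0,"az": 0,"gripper": 1},
])

```text
clock: 7.03
position: [0.4108, 0.2003, 0.1567]
ee_rot: [1.0, -0.001, 0.002, -0.001]
ft_force: [-0.5, 0.9, 1.1]
grip_width: 0.001
grasp_force: 0.0
```

```bash
python3 - <<'E'
from h import *
print(get_obs()['position'])
c=camera('scene'); hsv=cv2.cvtColor(c['color'],cv2.COLOR_RGB2HSV)
T=[(.5097,.1976),(.5277,.0643),(.522,-.0675),(.506,-.197)]; im=[]
for x,y in T:
    u,v=map(int,proj(c,(x,y,.06))); p=c['color'][v-28:v+28,u-28:u+28]
    im.append(cv2.resize(p,(200,200),interpolation=cv2.INTER_CUBIC))
cv2.imwrite('pics/btn.png',np.hstack(im)[:,:,::-1])
E
```

```text
[0.41082311 0.2002639  0.15674669]
```

View pics/btn.png

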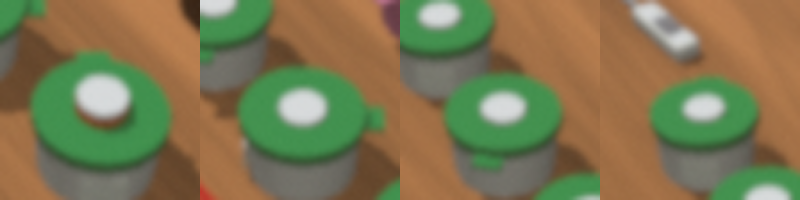

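T1, the first panel, still shows its orange band at about (103,110), so it sprang back. In the other three panels the caps are flush. I'll press T1 once more.

Request:
apply_moves([
  {"x": 35,"y": 0,"z": 0,"ax": 0,"ay": 0,"az": 0,"gripper": 1},
  {"x": 35,"y": 0,"z": 20,"ax": 0,"ay": 0,"az": 0,"gripper": 1},
  {"x": 30,"y": 0,"z": 20,"ax": 0,"ay": 0,"az": 0,"gripper": 1},
  {"x": 0,"y": 0,"z": 20,"ax": 0,"ay": 0,"az": 0,"gripper": 1},
  {"x": 0,"y": 0,"z": 13,"ax": 0,"ay": 0,"az": 0,"gripper": 1},
])

```text
clock: 7.5
position: [0.5105, 0.1984, 0.0781]
ee_rot: [1.0, -0.001, -0.001, 0.0]
ft_force: [0.4, -0.2, 1.3]
grip_width: 0.006
grasp_force: 0.7
```

Request:
apply_moves([
  {"x": 0,"y": 0,"z": 5,"ax": 0,"ay": 0,"az": 0,"gripper": 1},
  {"x": 0,"y": 0,"z": 5,"ax": 0,"ay": 0,"az": 0,"gripper": 1},
  {"x": 0,"y": 0,"z": 3,"ax": 0,"ay": 0,"az": 0,"gripper": 1},
  {"x": 0,"y": 0,"z": 0,"ax": 0,"ay": 0,"az": 0,"gripper": 1},
  {"x": 0,"y": 0,"z": 0,"ax": 0,"ay": 0,"az": 0,"gripper": 1},
])

```text
clock: 7.92
position: [0.5096, 0.1992, 0.069]
ee_rot: [1.0, 0.0, 0.0, 0.001]
ft_force: [-5.8, -3.8, 9.9]
grip_width: -0.002
grasp_force: 5.2
```

T1 reached the bottom again with 10 N. Now I'll lift, go behind the tub, yaw by -27.5° and part-open the fingers as a two-point cradle.

Request:
apply_moves([
  {"x": 0,"y": 0,"z": -20,"ax": 0,"ay": 0,"az": 0,"gripper": 1},
  {"x": 0,"y": 0,"z": -25,"ax": 0,"ay": 0,"az": 0,"gripper": 1},
  {"x": -28,"y": -14,"z": 0,"ax": 0,"ay": 0,"az": 0,"gripper": 1},
  {"x": -28,"y": -14,"z": 0,"ax": 0,"ay": 0,"az": 0,"gripper": 1},
  {"x": -27,"y": -14,"z": 0,"ax": 0,"ay": 0,"az": 0,"gripper": 1},
])

```text
clock: 8.33
position: [0.4262, 0.2421, 0.1137]
ee_rot: [1.0, -0.0, 0.001, -0.0]
ft_force: [0.1, 0.3, 1.3]
grip_width: -0.002
grasp_force: 0.0
```

Request:
apply_moves([
  {"x": 0,"y": 0,"z": 0,"ax": 0,"ay": 0,"az": 5.5,"gripper": 0.4},
  {"x": 0,"y": 0,"z": 0,"ax": 0,"ay": 0,"az": 5.5,"gripper": 0.4},
  {"x": 0,"y": 0,"z": 0,"ax": 0,"ay": 0,"az": 5.5,"gripper": 0.4},
  {"x": 0,"y": 0,"z": 0,"ax": 0,"ay": 0,"az": 5.5,"gripper": 0.4},
  {"x": 0,"y": 0,"z": 0,"ax": 0,"ay": 0,"az": 5.5,"gripper": 0.4},
])

```text
clock: 8.75
position: [0.4266, 0.2395, 0.1102]
ee_rot: [0.984, -0.18, -0.001, 0.003]
ft_force: [0.3, -0.1, -0.7]
grip_width: 0.6
grasp_force: 0.0
```

Request:
apply_moves([
  {"x": 0,"y": 0,"z": 0,"ax": 0,"ay": 0,"az": 0,"gripper": 0.4},
  {"x": 0,"y": 0,"z": 0,"ax": 0,"ay": 0,"az": 0,"gripper": 0.4},
])

```text
clock: 8.92
position: [0.4257, 0.241, 0.1097]
ee_rot: [0.984, -0.176, -0.001, 0.004]
ft_force: [-0.3, 0.6, -0.5]
grip_width: 0.599
grasp_force: 0.0
```

```bash
python3 - <<'E'
from h import *
o=get_obs(); print(o['position'],o['joint_pos'].round(2),R.from_quat(o['ee_rot']).as_matrix().round(3))
c=camera('top'); cv2.imwrite('pics/pre.png',cv2.resize(c['color'][90:300,130:430],None,fx=2.6,fy=2.6)[:,:,::-1])
E
```

```text
[0.42567803 0.24100654 0.10974204] [-0.33  0.18 -0.3   1.95  0.07  1.03 -2.59] [[ 0.938 -0.347 -0.003]
 [-0.347 -0.938 -0.008]
 [-0.     0.008 -1.   ]]
```

View pics/pre.png

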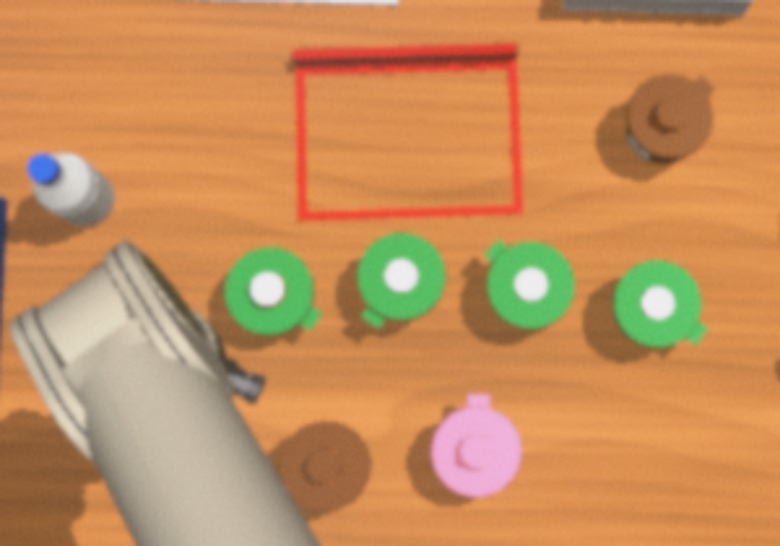

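The picture shows T1 at (268,290) with its tab pointing down-right, and the finger at (248,385) behind it. Joint 7 is at its range end, so I'll back off to a yaw of about -18°, line the cradle up with the tub and descend.

Request:
apply_moves([
  {"x": 0,"y": 0,"z": 0,"ax": 0,"ay": 0,"az": -3,"gripper": 0.4},
  {"x": 0,"y": 14,"z": 0,"ax": 0,"ay": 0,"az": 0,"gripper": 0.4},
  {"x": 0,"y": 0,"z": 0,"ax": 0,"ay": 0,"az": 0,"gripper": 0.4},
])

```text
clock: 9.22
position: [0.4216, 0.224, 0.1089]
ee_rot: [0.988, -0.153, -0.002, 0.005]
ft_force: [0.3, -0.4, -0.2]
grip_width: 0.6
grasp_force: 0.0
```

```bash
python3 - <<'E'
from h import *
o=get_obs(); M=R.from_quat(o['ee_rot']).as_matrix(); print(o['position'],o['joint_pos'].round(2),M.round(3)); print('tub in tool',M.T@(np.array([.510,.1985,.05])-o['position']))
print('target in tool',M.T@(np.array([.680,.110,.05])-o['position']))
E
```

```text
[0.42163704 0.22395413 0.10889255] [-0.3   0.16 -0.3   1.98  0.06  1.02 -2.51] [[ 0.953 -0.302 -0.006]
 [-0.303 -0.953 -0.009]
 [-0.003  0.01  -1.   ]]
tub in tool [ 0.09208265 -0.00306037  0.05861465]
target in tool [0.28088979 0.02986499 0.05843202]
```

Request:
apply_moves([
  {"x": 0,"y": -3,"z": 26,"ax": 0,"ay": 0,"az": 0,"gripper": 0.4},
  {"x": 0,"y": 0,"z": 26,"ax": 0,"ay": 0,"az": 0,"gripper": 0.4},
  {"x": 0,"y": 0,"z": 24,"ax": 0,"ay": 0,"az": 0,"gripper": 0.4},
  {"x": 0,"y": 0,"z": 0,"ax": 0,"ay": 0,"az": 0,"gripper": 0.4},
])

```text
clock: 9.55
position: [0.4202, 0.2265, 0.0293]
ee_rot: [0.988, -0.153, -0.005, 0.006]
ft_force: [-0.9, -0.9, -0.4]
grip_width: 0.601
grasp_force: 0.0
```

Request:
apply_moves([
  {"x": 14,"y": 0,"z": 0,"ax": 0,"ay": 0,"az": 0,"gripper": 0.4},
  {"x": 12,"y": 0,"z": 0,"ax": 0,"ay": 0,"az": 0,"gripper": 0.4},
  {"x": 8,"y": 0,"z": 0,"ax": 0,"ay": 0,"az": 0,"gripper": 0.4},
  {"x": 7,"y": 0,"z": 0,"ax": 0,"ay": 0,"az": 0,"gripper": 0.4},
  {"x": 7,"y": 0,"z": 0,"ax": 0,"ay": 0,"az": 0,"gripper": 0.4},
])

```text
clock: 9.97
position: [0.4693, 0.2139, 0.0336]
ee_rot: [0.988, -0.153, -0.002, 0.004]
ft_force: [-6.0, 0.5, 3.3]
grip_width: 0.601
grasp_force: 2.6
```

Request:
apply_moves([
  {"x": 7,"y": 1,"z": 0,"ax": 0,"ay": 0,"az": 0,"gripper": 0.4},
  {"x": 7,"y": 1,"z": 0,"ax": 0,"ay": 0,"az": 0,"gripper": 0.4},
  {"x": 7,"y": 1,"z": 0,"ax": 0,"ay": 0,"az": 0,"gripper": 0.4},
])

```text
clock: 10.22
position: [0.4876, 0.2057, 0.0331]
ee_rot: [0.988, -0.152, -0.002, 0.004]
ft_force: [-5.0, 2.3, 3.8]
grip_width: 0.599
grasp_force: 3.0
```

```bash
python3 - <<'E'
from h import *
o=get_obs(); print(o['position'])
c=camera('scene'); cv2.imwrite('pics/push1.png',cv2.resize(c['color'][120:340,210:500],None,fx=2.6,fy=2.6)[:,:,::-1])
E
```

```text
[0.48761202 0.20565836 0.03314915]
```

View pics/push1.png

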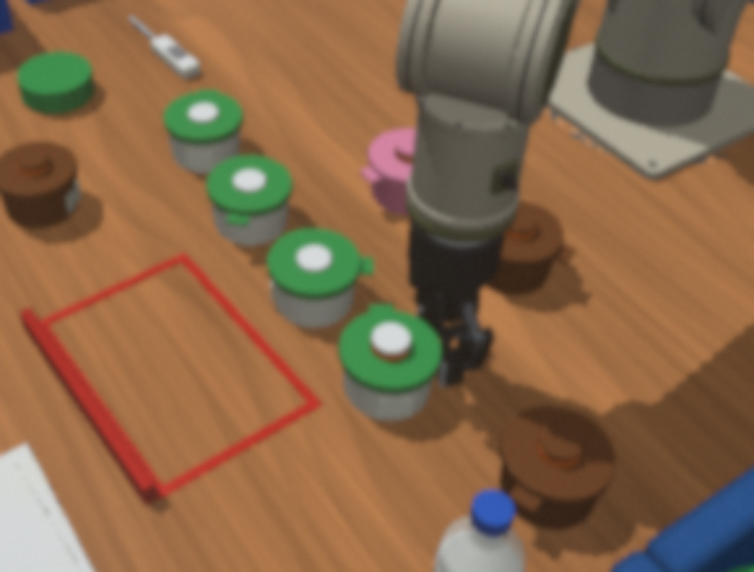

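The tub at (390,360) is sliding upright in the cradle, and everything else is untouched. I'll continue the push.

```bash
cat > m.py <<'E'
from h import *
o=get_obs(); M=R.from_quat(o['ee_rot']).as_matrix()
for n in('top','scene'):
    c=camera(n); hsv=cv2.cvtColor(c['color'],cv2.COLOR_RGB2HSV)
    g=cv2.inRange(hsv,(40,80,50),(85,255,255)); w=cv2.inRange(hsv,(0,0,165),(180,70,255))
    k,l,s,ce=cv2.connectedComponentsWithStats(w)
    for i in range(1,k):
        if 30<s[i,4]<400:
            ring=cv2.dilate((l==i).astype(np.uint8),np.ones((9,9)))>0
            if (g[ring]>0).mean()>.25:
                p=ray(c,*ce[i],.068 if n=='top' else .066); q=M.T@(np.array([.680,.110,.05])-p)
                print(n,p[:2].round(4),'to target, tool mm',(q[:2]*1000).round() if p[1]>.085 else '')
print(o['position'],(M.T@(p*0+[.68,.11,.05]-o['position'])*1000).round(),o['joint_pos'].round(2))
E
python3 m.py
```

```text
top [0.5363 0.186 ] to target, tool mm [160.  29.]
top [0.5269 0.066 ] to target, tool mm 
top [ 0.521  -0.0649] to target, tool mm 
top [ 0.505  -0.1929] to target, tool mm 
scene [ 0.5112 -0.1865] to target, tool mm 
scene [ 0.5271 -0.0588] to target, tool mm 
scene [0.5331 0.0714] to target, tool mm 
scene [0.5321 0.1889] to target, tool mm [165.  31.]
[0.48897611 0.20473612 0.03320205] [211.  33. -17.] [-0.28  0.36 -0.24  1.9   0.11  0.89 -2.45]
```

Request:
apply_moves([
  {"x": 8,"y": 1.5,"z": 0,"ax": 0,"ay": 0,"az": 0,"gripper": 0.4},
  {"x": 8,"y": 1.5,"z": 0,"ax": 0,"ay": 0,"az": 0,"gripper": 0.4},
  {"x": 8,"y": 1.5,"z": 0,"ax": 0,"ay": 0,"az": 0,"gripper": 0.4},
  {"x": 8,"y": 1.5,"z": 0,"ax": 0,"ay": 0,"az": 0,"gripper": 0.4},
  {"x": 8,"y": 1.5,"z": 0,"ax": 0,"ay": 0,"az": 0,"gripper": 0.4},
])

```text
clock: 10.78
position: [0.5242, 0.1853, 0.0327]
ee_rot: [0.988, -0.152, -0.002, 0.004]
ft_force: [-1.9, 1.6, 1.9]
grip_width: 0.601
grasp_force: 1.7
```

```bash
python3 m.py
```

```text
top [0.527  0.0661] to target, tool mm 
top [ 0.5212 -0.0649] to target, tool mm 
top [ 0.5049 -0.1928] to target, tool mm 
scene [ 0.5114 -0.1864] to target, tool mm 
scene [ 0.5274 -0.0587] to target, tool mm 
scene [0.533  0.0716] to target, tool mm 
scene [0.5687 0.1679] to target, tool mm [124.  22.]
[0.52415565 0.18526452 0.03270833] [171.  25. -17.] [-0.24  0.41 -0.22  1.84  0.12  0.91 -2.39]
```

Request:
apply_moves([
  {"x": 8,"y": 1.5,"z": 0,"ax": 0,"ay": 0,"az": 0,"gripper": 0.4},
  {"x": 8,"y": 1.5,"z": 0,"ax": 0,"ay": 0,"az": 0,"gripper": 0.4},
  {"x": 8,"y": 1.5,"z": 0,"ax": 0,"ay": 0,"az": 0,"gripper": 0.4},
  {"x": 8,"y": 1.5,"z": 0,"ax": 0,"ay": 0,"az": 0,"gripper": 0.4},
  {"x": 8,"y": 1.5,"z": 0,"ax": 0,"ay": 0,"az": 0,"gripper": 0.4},
])

```text
clock: 11.3
position: [0.56, 0.1661, 0.0326]
ee_rot: [0.988, -0.152, -0.002, 0.004]
ft_force: [-3.4, 1.0, 1.7]
grip_width: 0.601
grasp_force: 1.3
```

Request:
apply_moves([
  {"x": 8,"y": 1.5,"z": 0,"ax": 0,"ay": 0,"az": 0,"gripper": 0.4},
  {"x": 8,"y": 1.5,"z": 0,"ax": 0,"ay": 0,"az": 0,"gripper": 0.4},
  {"x": 8,"y": 1.5,"z": 0,"ax": 0,"ay": 0,"az": 0,"gripper": 0.4},
  {"x": 8,"y": 1.5,"z": 0,"ax": 0,"ay": 0,"az": 0,"gripper": 0.4},
  {"x": 8,"y": 1.5,"z": 0,"ax": 0,"ay": 0,"az": 0,"gripper": 0.4},
])

```text
clock: 11.72
position: [0.5959, 0.147, 0.0326]
ee_rot: [0.988, -0.152, -0.002, 0.004]
ft_force: [-2.0, 1.1, -0.2]
grip_width: 0.597
grasp_force: 1.3
```

```bash
python3 m.py
```

```text
top [0.5301 0.0606] to target, tool mm 
top [ 0.5211 -0.065 ] to target, tool mm 
top [ 0.505  -0.1929] to target, tool mm 
scene [ 0.5114 -0.1862] to target, tool mm 
scene [ 0.535 -0.063] to target, tool mm 
scene [0.6411 0.1296] to target, tool mm [43.  7.]
[0.59585585 0.14704131 0.03264684] [ 91.  10. -17.] [-0.17  0.51 -0.18  1.68  0.12  0.96 -2.28]
```

Request:
apply_moves([
  {"x": 8,"y": 1.5,"z": 0,"ax": 0,"ay": 0,"az": 0,"gripper": 0.4},
  {"x": 8,"y": 1.5,"z": 0,"ax": 0,"ay": 0,"az": 0,"gripper": 0.4},
  {"x": 8,"y": 1.5,"z": 0,"ax": 0,"ay": 0,"az": 0,"gripper": 0.4},
  {"x": 8,"y": 1,"z": 0,"ax": 0,"ay": 0,"az": 0,"gripper": 0.4},
  {"x": 8,"y": 1,"z": 0,"ax": 0,"ay": 0,"az": 0,"gripper": 0.4},
])

```text
clock: 12.23
position: [0.6321, 0.1287, 0.0326]
ee_rot: [0.988, -0.152, -0.002, 0.004]
ft_force: [-1.4, 1.3, 0.1]
grip_width: 0.604
grasp_force: 1.3
```

Request:
apply_moves([
  {"x": 0,"y": 0,"z": 0,"ax": 0,"ay": 0,"az": 0,"gripper": 0.4},
  {"x": -5,"y": 0,"z": 0,"ax": 0,"ay": 0,"az": 0,"gripper": 0.4},
  {"x": -12,"y": 0,"z": 0,"ax": 0,"ay": 0,"az": 0,"gripper": 0.4},
  {"x": -8,"y": 0,"z": 0,"ax": 0,"ay": 0,"az": 0,"gripper": 0.4},
  {"x": 0,"y": 0,"z": -30,"ax": 0,"ay": 0,"az": 0,"gripper": 0.4},
])

```text
clock: 12.65
position: [0.6024, 0.1372, 0.0576]
ee_rot: [0.988, -0.151, -0.006, 0.006]
ft_force: [0.2, -0.4, -1.7]
grip_width: 0.6
grasp_force: 0.0
```

Request:
apply_moves([
  {"x": 0,"y": 0,"z": -40,"ax": 0,"ay": 0,"az": 0,"gripper": 0.4},
  {"x": 0,"y": 0,"z": -40,"ax": 0,"ay": 0,"az": 0,"gripper": 0.4},
  {"x": -35,"y": 0,"z": -20,"ax": 0,"ay": 0,"az": 0,"gripper": 0.4},
  {"x": -38,"y": 0,"z": -15,"ax": 0,"ay": 0,"az": 0,"gripper": 0.4},
  {"x": -38,"y": 0,"z": 0,"ax": 0,"ay": 0,"az": 0,"gripper": 0.4},
])

```text
clock: 13.07
position: [0.5023, 0.1723, 0.1815]
ee_rot: [0.988, -0.152, 0.001, 0.003]
ft_force: [0.2, 2.1, -0.4]
grip_width: 0.598
grasp_force: 0.0
```

Request:
apply_moves([
  {"x": -38,"y": 0,"z": 0,"ax": 0,"ay": 0,"az": 0,"gripper": 0.4},
  {"x": -38,"y": 0,"z": 0,"ax": 0,"ay": 0,"az": 0,"gripper": 0.4},
  {"x": 0,"y": 0,"z": 0,"ax": 0,"ay": 0,"az": 0,"gripper": 0.4},
  {"x": 0,"y": 0,"z": 0,"ax": 0,"ay": 0,"az": 0,"gripper": 0.4},
])

```text
clock: 13.4
position: [0.4283, 0.1949, 0.1787]
ee_rot: [0.989, -0.151, -0.001, 0.004]
ft_force: [0.3, -0.5, 0.3]
grip_width: 0.601
grasp_force: 0.0
```

```bash
python3 m.py; python3 - <<'E'
from h import *
a=camera('top')['color'][90:300,130:430]; b=camera('scene')['color'][120:330,200:500]
cv2.imwrite('pics/end.png',cv2.resize(np.vstack([a,b]),(428*1,600) if 0 else None,fx=1.4,fy=1.4)[:,:,::-1])
E
```

```text
top [0.6782 0.1149] to target, tool mm [3. 4.]
top [0.5269 0.066 ] to target, tool mm 
top [ 0.5211 -0.065 ] to target, tool mm 
top [ 0.505  -0.1929] to target, tool mm 
scene [ 0.5112 -0.1865] to target, tool mm 
scene [ 0.5273 -0.0592] to target, tool mm 
scene [0.533  0.0715] to target, tool mm 
scene [0.6771 0.1115] to target, tool mm [3. 0.]
[0.42826379 0.19487736 0.17867642] [266.   5. 129.] [-0.24  0.06 -0.29  1.92  0.03  1.17 -2.42]
```

View pics/end.png

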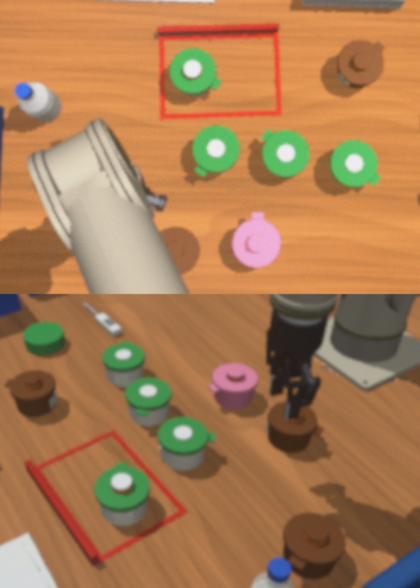

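The failed tub stands upright inside the bay, at (193,70) in the top panel, with about 25–30 mm to spare on its nearest sides. The three sound tubs haven't moved and their caps are down, and the arm is clear.

```bash
python3 -c "
from workcell import *
print(hand_in())"
```

```text
the job is handed in; nothing more can be done
None
```

The failed lid was on the leftmost tub (largest y); after its second full press I slid it upright into the red bay, left the three sound tubs in place with their buttons down, and handed the job in at about 14 s on the robot's clock.

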